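# Set the shaker's click timer by feel and start it

### The arm

A 6-joint arm with a two-finger parallel gripper is mounted at the origin on a cart in front of the work surface, level with it; the furniture and walls round the work are solid. World frame = base frame: x ahead of the robot, y to its left, z up, the work surface at z = 0. Lengths are in m, angles in rad, forces in N, time in s.
With the tool pointing down it reaches from about 0.35 to 0.775 m from the base axis. Payload 5.5 kg.
Tool frame: the origin (TCP) lies on the centre line of the jaws, within the pads' length; the fingertips stand 11 mm ahead of it and the grasp point (between the pads) lies 8 mm behind it (env.tip_reach is the distance from the TCP to the fingertips, in m); z points along the fingers, x is the direction in which the jaws open and shut, and the axes are right-handed (so a half turn about z gives the same grasp; the last joint's range is limited). The gripper opens to 85 mm and grips with 20 to 120 N. Pads are 22 mm wide; open, the fingers measure 114 mm over their backs; the gripper's body (76 mm by 85 mm) begins 54 mm behind the grasp point. The pads swing forward as they close: fully open they stand 13 mm farther back than shut.
Start: joints at [1.006, 0.313, 0.046, 1.304, 0, 1.431], TCP at [0.237, 0.524, 0.212] pointing down, gripper open.
Joint ranges: [-2.76, 2.76], [-0.86, 1.69], [-1.03, 1.26], [-2.2, 2.34], [-1.47, 1.5], [-3.14, 3.14]. Speed limits (rad/s): [2.57, 2.57, 3.14, 3.14, 3.14, 3.14].

### API

Orientations are given as a unit quaternion [w, x, y, z].
In Python, from workcell import env gives the robot as it stands.
- The arm moves only by the tool carry_out, never from a script. Its argument "moves" is one flat list of numbers, 7 for each row, row after row: the gripper command: -1 is shut, 1 is fully open, values between are in proportion, then the shift along the tool's x, y, z in m, then the turn, a rotation vector about the tool's x, y, z in degrees. A call has exactly 5 rows; each row shifts and turns the pose as measured when the row begins, along the tool's axes as they then stand; what a row does not reach is not made up. A row lasts 1/8 s, in which the tool goes at most 62.5 mm and 10.7 degrees, less where a joint would pass 70% of its speed; a pose out of reach is approached as far as the arm can. A call is refused whole if a number of a shift passes 0.0625 or a number of a turn 10.7, either way. A call with a gripper value outside its range is refused whole. The fingers move at their own pace and stop on an object; "squeeze" is the grip in N (left out, the last holds). Time passes only in rows, so rows that do not move let the fingers close, or fill a call up. It gives the time, the measured TCP pose, the force and the opening at its end, in the units of the state.
- env.get_state(): the state, without advancing time (a new reading comes with each control period).
- env.read_camera(name): name is "scene" or "top" or "wrist"; returns the picture (384x512x3 uint8, red, green, blue); there is no depth.
- env.calibration(name): a dict with "camera_matrix" (3x3 intrinsics, pixels), "rvec" (rotation vector, rad) and "tvec" (3), from world to camera coordinates, as OpenCV has them; the wrist camera has in their place "hand_eye" (4x4, takes a point from camera to tool coordinates, whose origin is the TCP and whose axes are the tool frame's). Camera axes: x right, y down, z forward; pixel columns grow to the right and rows downward; lengths in m; the calibration is good to about 2 mm. A picture is of the moment at which its call begins: read the wrist's pose just before it. calibration takes no time and is no camera call.
- env.hand_in(): hands the job in, once; it reports no verdict.
The state is a dict: "clock": time; "joint_pos": joint angles; "qvel": joint speeds; "tau": joint torques, N m; "tcp_pos": TCP position; "orientation": TCP orientation; "wrist_force": force on the tool from outside, world axes, zero at the start; "ft_torque": the same for the moment, N m; "finger_gap": finger opening in m.
Only numpy, scipy, OpenCV 4.12 (cv2) and the standard library are available. Lean on these libraries where they do the work, as an engineer would, in place of code of your own. Each camera call takes 0.05 s, during which the arm holds its last target. There are 200 camera calls.

### The job

The bench shaker's timer dial has no scale, so set it by feel: turn the dial gently anticlockwise until it rests against its end stop, without forcing the stop, then turn it clockwise by four clicks, so that it rests in the fourth notch from the stop, and let go of it. Then press the round start key all the way down and release it. Leave the culture dish where it stands on the shaker.

Things in the scene. Friction and masses are not known exactly. Their poses are not given: they have to be found in the camera images.
- shaker: fixed bench shaker, low white and grey box, 220 mm deep (x) and 220 mm wide (y); origin on the worktop under its centre, z up, front towards its -x. The white front half, top 50 mm up, carries the dial (at x -45, y +45 mm) and the start key (x -55, y -62 mm); the rear half carries a dark dish platform, its top 61 mm up.
- dial_grip (a point): the timer dial's grip: a black bar 54 mm long (this point's x), 14 mm thick (its y), from 57.5 to 89.5 mm above the worktop, standing on a flat grey disc 72 mm across. This point is on the dial's upright turning axis, 10 mm below the bar's top, and turns with the dial.
- dial_disc (a point): point on the dial's axis at the top of the grey disc, 57.5 mm above the worktop; turns with the dial. Clockwise seen from above adds clicks. Notches are 0.26 to 0.40 rad apart, unevenly. Leaving a notch, a sprung roller resists with up to 0.35 Nm, then snaps the dial into the next notch: one click. Let go, the dial springs into the nearest notch.
- dial_axis (a point): fixed point of the shaker where the dial's axis meets the panel, 50 mm up. The end stop's angle in the housing is hidden and differs from unit to unit: at the start the dial is 0.4 to 1.6 rad clockwise of it. It is the zeroth notch, cushioned with rubber: beyond first touch the twist rises by 6 Nm per rad, and over 0.95 Nm (25 N at 38 mm) forces it. Let go, the dial stays against it.
- start_key_top (a point): centre of the top of the start key, a round grey push button 26 mm across standing 10 mm proud of a black collar 42 mm across, its top 72 mm above the worktop; pressed straight down it moves 6 mm against a spring (5 N at the bottom) and comes back up by itself.
- start_key (a joint): travel of the start key: 0 up, 0.006 m fully pressed
- dish: closed culture dish 91 mm across, 15 mm high, standing loose on the platform; origin at the centre of its underside. To be left alone.

How it is judged:
By the outcome, as a careful person would: the job done as asked, in the order asked, and still so for the second after the job is handed in, with the robot touching nothing.
It also fails if it takes over 72 s, if anything falls off the work surface, if the arm or the gripper's body presses on something with over 40 N, if the wrist force passes 120 N, or if a joint passes its speed limit or range.

## Working session

There is one attempt and no reset: what is moved stays moved. The work goes in short steps, Python scripts to look and compute and a tool call to move; the robot and the scene stay as the last step left them, time stands still between calls to the robot, and variables do not carry over. Pictures are saved under pics/ and viewed, about 8 in all and at most 12, crops included, and the job is handed in when it is done.

Besides the shell and the picture viewer there is one more tool, called after "Request:" as a command line: name --argument value ..., lists and objects as JSON in quotes. carry_out: Moves the arm, as the interface text tells. Its arguments: {"type":"object","properties":{"moves":{"type":"array"},"squeeze":{"type":"number"}},"required":["moves"]}

```bash
mkdir -p pics; python3 - <<'E'
from workcell import env
import cv2,numpy as np
s=env.get_state();print(s)
a=env.read_camera("scene");b=env.read_camera("top")
cv2.imwrite("pics/top.png",b[...,::-1]);cv2.imwrite("pics/scene.png",a[...,::-1])
for n in("scene","top","wrist"):print(n,env.calibration(n))
E
```

```text
{'clock': 0.0, 'joint_pos': array([ 1.00635606e+00,  3.13991441e-01,  4.49907939e-02,  1.30358743e+00,
       -3.38568818e-05,  1.43121714e+00]), 'qvel': array([-5.46915820e-04,  5.05463691e-04,  1.45851037e-05, -3.82297395e-04,
       -4.81240560e-05,  2.49634383e-03]), 'tau': array([-8.12183607e-04, -4.80624354e+01,  2.98532796e+01,  1.94638758e-02,
       -1.55298671e-04, -5.26145953e-06]), 'tcp_pos': array([0.23673042, 0.52342012, 0.21131882]), 'orientation': array([ 3.91583941e-04,  8.40295499e-01,  5.42127911e-01, -8.05939029e-04]), 'wrist_force': array([ 0.38863911,  0.7456878 , -1.59633555]), 'ft_torque': array([-0.04343459,  0.02064386, -0.03885728]), 'finger_gap': 0.08563422998197645}
scene {'camera_matrix': array([[461.62315672,   0.        , 254.85818693],
       [  0.        , 461.62315672, 185.02962867],
       [  0.        ,   0.        ,   1.        ]]), 'rvec': array([ 2.26000085, -1.0240719 ,  0.39180633]), 'tvec': array([-0.50745862,  0.22012458,  0.77435027])}
top {'camera_matrix': array([[419.08227782,   0.        , 256.32437547],
       [  0.        , 419.08227782, 192.80322512],
       [  0.        ,   0.        ,   1.        ]]), 'rvec': array([ 2.16228547, -2.21533308,  0.03260211]), 'tvec': array([-0.20064945,  0.49218613,  0.91921217])}
wrist {'camera_matrix': array([[298.75123495,   0.        , 252.13666945],
       [  0.        , 298.75123495, 191.27987668],
       [  0.        ,   0.        ,   1.        ]]), 'hand_eye': array([[ 9.99999981e-01, -5.31766142e-05,  1.85990308e-04,
         1.14694094e-03],
       [ 2.41415922e-06,  9.64829864e-01,  2.62875129e-01,
        -6.64628940e-02],
       [-1.93427813e-04, -2.62875123e-01,  9.64829846e-01,
        -1.60637585e-01],
       [ 0.00000000e+00,  0.00000000e+00,  0.00000000e+00,
         1.00000000e+00]])}
```

View pics/top.png

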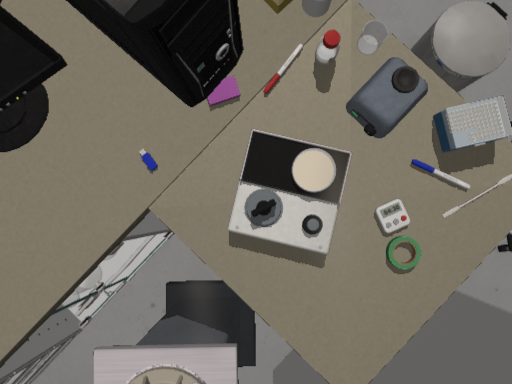

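View pics/scene.png

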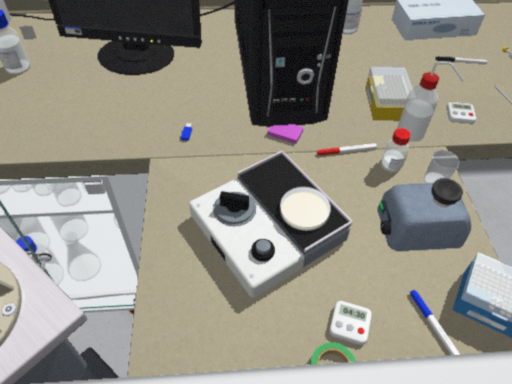

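The top view shows the shaker at about (290,190), with the dial at about (264,207), the start key at (312,224) and the dish at (314,170). I'll locate these by casting rays.

```bash
cat > h.py <<'E'
import cv2,numpy as np
from scipy.spatial.transform import Rotation as R
from workcell import env
def cam(n,s=None):
    c=env.calibration(n);K=c["camera_matrix"]
    if n=="wrist":
        q=s["orientation"];T=np.eye(4);T[:3,:3]=R.from_quat(np.r_[q[1:],q[0]]).as_matrix();T[:3,3]=s["tcp_pos"]
        T=T@c["hand_eye"];return K,T[:3,:3],T[:3,3]
    M=cv2.Rodrigues(c["rvec"])[0];return K,M.T,-M.T@c["tvec"]
def cast(n,px,z,s=None):
    K,Rw,o=cam(n,s);px=np.atleast_2d(np.float64(px))
    d=(Rw@np.linalg.inv(K)@np.c_[px,np.ones(len(px))].T).T
    return o+d*((z-o[2])/d[:,2])[:,None]
E
python3 - <<'E'
from h import *
b=cv2.imread("pics/top.png")
print("cast dial,key,dish",cast("top",[[264,207]],.0575),cast("top",[[312.5,224.5]],.067),cast("top",[[314,170]],.07))
print("front corners",cast("top",[[253,131],[350,150],[326,255],[230,233]],.05))
crop=b[120:270,215:365]
w=cam("wrist");
cv2.imwrite("pics/c1.png",cv2.resize(crop,(600,600),interpolation=cv2.INTER_CUBIC))
E
```

```text
cast dial,key,dish [[ 0.45469727 -0.2287198   0.0575    ]] [[ 0.41600719 -0.32805439  0.067     ]] [[ 0.5286793  -0.33420353  0.07      ]]
front corners [[ 0.61754553 -0.20924446  0.05      ]
 [ 0.57127844 -0.41413369  0.05      ]
 [ 0.35096502 -0.35635527  0.05      ]
 [ 0.40161792 -0.15554575  0.05      ]]Traceback (most recent call last):
  File "<stdin>", line 6, in <module>
  File "h.py", line 7, in cam
    q=s["orientation"];T=np.eye(4);T[:3,:3]=R.from_quat(np.r_[q[1:],q[0]]).as_matrix();T[:3,3]=s["tcp_pos"]
      ~^^^^^^^^^^^^^^^
TypeError: 'NoneType' object is not subscriptable
```

```bash
python3 - <<'E'
from h import *
b=cv2.imread("pics/top.png")
cv2.imwrite("pics/c1.png",cv2.resize(b[165:265,215:345],(780,600),interpolation=cv2.INTER_CUBIC))
g=b.max(2)
m=np.zeros_like(g);cv2.circle(m,(264,207),17,255,-1);m=((g<45)&(m>0)).astype(np.uint8)
n,l,st,ce=cv2.connectedComponentsWithStats(m);i=1+st[1:,4].argmax();ys,xs=np.nonzero(l==i)
p=cast("top",np.c_[xs,ys],.08)[:,:2];c=p.mean(0);u=np.linalg.svd(p-c)[2][0];print(len(xs),c,u,np.degrees(np.arctan2(u[1],u[0])),np.ptp((p-c)@u))
s=env.get_state();q=s["orientation"];print(R.from_quat(np.r_[q[1:],q[0]]).as_matrix())
for n in("top","scene"):print(n,cam(n)[2])
E
```

```text
244 [ 0.45279262 -0.22708268] [-0.47401608  0.88051619] 118.29530643081304 0.052491357409743256
[[ 4.12152847e-01  9.11114269e-01 -9.04743905e-04]
 [ 9.11113198e-01 -4.12153770e-01 -1.41800852e-03]
 [-1.66486141e-03 -2.39887862e-04 -9.99998585e-01]]
top [ 0.44311853 -0.22819772  0.93756608]
scene [ 0.07600945 -0.5926393   0.7406677 ]
```

View pics/c1.png

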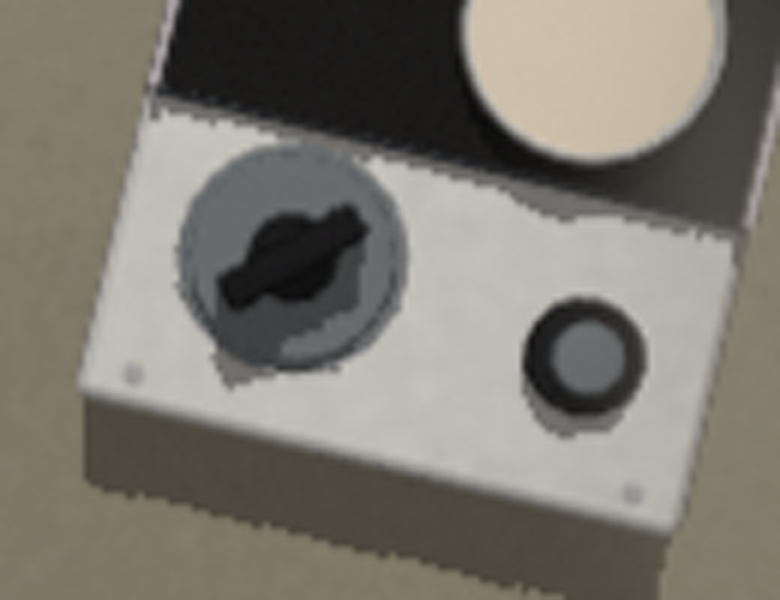

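The bar lies at about 119° yaw in the world frame, centred near (0.454, -0.228). There is a round hub at its centre. I'll move to hover above it.

Request:
carry_out --moves '[1, -0.04, 0.034, 0, 0, 0, 0, 1, -0.04, 0.034, 0, 0, 0, 0, 1, -0.04, 0.034, 0, 0, 0, 0, 1, -0.04, 0.034, 0, 0, 0, 0, 1, -0.04, 0.034, 0, 0, 0, 0]' --squeeze 20

```text
clock: 0.72
tcp_pos: [0.3098, 0.2668, 0.2086]
orientation: [0.001, 0.838, 0.545, -0.002]
wrist_force: [-0.1, -0.5, 0.4]
finger_gap: 0.0852
```

Request:
carry_out --moves '[1, -0.04, 0.034, 0, 0, 0, 0, 1, -0.04, 0.034, 0, 0, 0, 0, 1, -0.04, 0.034, 0, 0, 0, 0, 1, -0.04, 0.034, 0, 0, 0, 0, 1, -0.04, 0.034, 0, 0, 0, 0]'

```text
clock: 1.35
tcp_pos: [0.3842, 0.0068, 0.2088]
orientation: [0.001, 0.838, 0.546, -0.002]
wrist_force: [0.8, -0.4, 0.3]
finger_gap: 0.0852
```

Request:
carry_out --moves '[1, -0.037, 0.032, 0, 0, 0, 0, 1, -0.037, 0.032, 0, 0, 0, 0, 1, -0.037, 0.032, 0, 0, 0, 0, 1, -0.037, 0.032, 0, 0, 0, 0, 1, -0.037, 0.032, 0, 0, 0, 0]'

```text
clock: 1.98
tcp_pos: [0.4554, -0.2356, 0.2083]
orientation: [0.0, 0.839, 0.545, -0.002]
wrist_force: [0.8, -0.3, 0.8]
finger_gap: 0.0855
```

Request:
carry_out --moves '[1, 0, 0, 0, 0, 0, 9.3, 1, 0, 0, 0, 0, 0, 9.3, 1, 0, 0, 0, 0, 0, 9.3, 1, 0, 0, 0, 0, 0, 9.3, 1, 0, 0, 0, 0, 0, 0]'

```text
clock: 2.6
tcp_pos: [0.4546, -0.2396, 0.2047]
orientation: [-0.001, 0.972, 0.236, -0.004]
wrist_force: [0.2, -0.0, -0.5]
finger_gap: 0.0854
```

```bash
python3 - <<'E'
from h import *
s=env.get_state();print(s["tcp_pos"],s["joint_pos"],s["ft_torque"])
K,Rw,o=cam("wrist",s)
im=env.read_camera("wrist")[...,::-1];cv2.imwrite("pics/w1.png",im)
pts=np.array([[.454,-.228,.0895],[.454,-.228,.0575],[.416,-.328,.072]])
pc=(pts-o)@Rw@K.T;print(pc[:,:2]/pc[:,2:])
E
```

```text
[ 0.45459919 -0.23959717  0.20473489] [-0.63886607  0.20331127 -0.11782264  1.25618732 -0.00398083  0.45452236] [-0.02393358 -0.02896326  0.0284303 ]
[[257.02951005 172.75488743]
 [256.75323722 166.65738769]
 [181.49930277 235.38580556]]
```

View pics/w1.png

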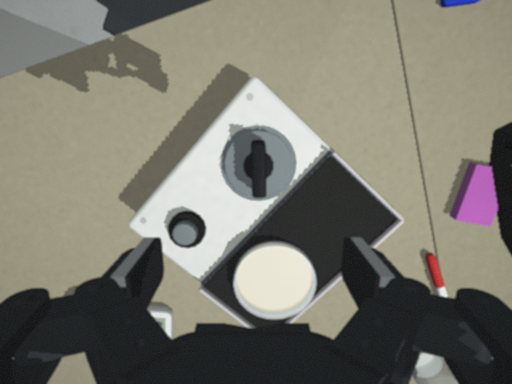

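The wrist view shows the disc centred at about (258,162). The bar runs from (259,142) to (258,195), nearly along the tool's y, and the key is at (186,230). I'll measure these more exactly.

```bash
python3 - <<'E'
from h import *
s=env.get_state();b=cv2.imread("pics/w1.png").astype(int)
g=b.max(2);m=np.zeros(g.shape,np.uint8);cv2.circle(m,(258,164),45,1,-1)
disc=((b[...,0]>b[...,2]+6)&(g<170)&(g>45)&(m>0)) ; dark=((g<45)&(m>0))
n,l,st,ce=cv2.connectedComponentsWithStats(dark.astype(np.uint8));
j=l[165,258];ys,xs=np.nonzero(l==j)
top=cast("wrist",np.c_[xs,ys],.0895,s)[:,:2];c=top.mean(0);u=np.linalg.svd(top-c)[2][0]
print("bar",len(xs),c,np.degrees(np.arctan2(u[1],u[0])),xs.min(),xs.max(),ys.min(),ys.max())
for y in range(ys.min(),ys.max()+1,4):print(y,xs[ys==y].min(),xs[ys==y].max(),end='; ')
cnt=max(cv2.findContours(((disc|(l==j))).astype(np.uint8),cv2.RETR_EXTERNAL,cv2.CHAIN_APPROX_NONE)[0],key=cv2.contourArea)
e=cv2.fitEllipse(cv2.convexHull(cnt));print("\ndisc",e,cast("wrist",[e[0]],.0575,s))
print("bar mid",cast("wrist",[[258.5,168.5]],.0895,s),"key",cast("wrist",[[186,230]],.072,s))
o=cv2.resize(b[100:260,150:310].astype(np.uint8),(600,600),interpolation=cv2.INTER_CUBIC);cv2.imwrite("pics/c2.png",o)
E
```

```text
bar 697 [ 0.44964774 -0.2213779 ] -65.37347327187386 244 271 140 195
140 259 259; 144 252 263; 148 252 263; 152 252 262; 156 248 267; 160 245 269; 164 244 270; 168 245 270; 172 246 269; 176 249 265; 180 253 260; 184 253 257; 188 253 258; 192 254 259; 
disc ((257.94500732421875, 162.7882843017578), (74.55219268798828, 74.80280303955078), 79.69576263427734) [[ 0.45317463 -0.22378232  0.0575    ]]
bar mid [[ 0.45330464 -0.22373437  0.0895    ]] key [[ 0.41781285 -0.32019119  0.072     ]]
```

View pics/c2.png

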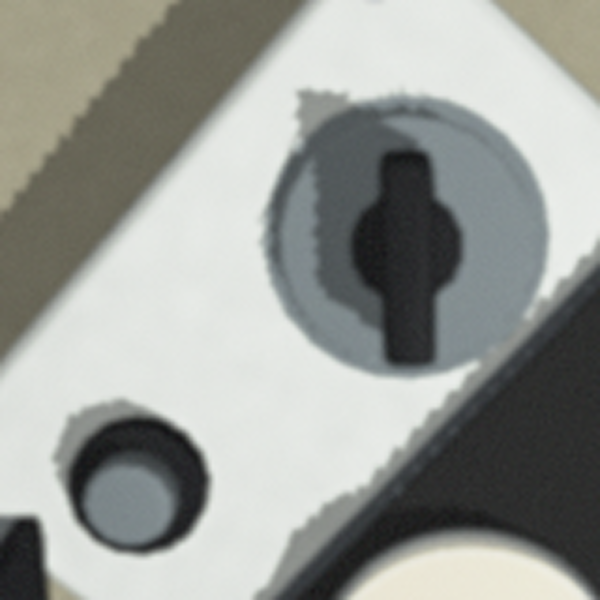

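Request:
carry_out --moves '[1, 0.003, -0.007, 0.018, 0, 0, 0, 1, 0.003, -0.006, 0.018, 0, 0, 0, 1, 0, 0, 0.018, 0, 0, 0, 1, 0, 0, 0, 0, 0, 0, 1, 0, 0, 0, 0, 0, 0]'

```text
clock: 3.28
tcp_pos: [0.4536, -0.2247, 0.1499]
orientation: [-0.001, 0.97, 0.243, -0.003]
wrist_force: [0.2, -0.6, 1.4]
finger_gap: 0.0857
```

```bash
cat > w.py <<'E'
from h import *
import sys
s=env.get_state();b0=env.read_camera("wrist")[...,::-1].copy();cv2.imwrite("pics/"+sys.argv[1],b0)
K,Rw,o=cam("wrist",s);print(s["tcp_pos"],np.degrees(np.arctan2(Rw[1,0],Rw[0,0])))
p=(np.array([.4535,-.225,.0575])-o)@Rw@K.T;p=p[:2]/p[2];print(p)
b=b0.astype(int);g=b.max(2);m=np.zeros(g.shape,np.uint8);cv2.circle(m,tuple(int(v) for v in p),70,1,-1)
blk=((g<45)&(m>0)).astype(np.uint8);notw=((g<150)&(m>0)).astype(np.uint8)
ys,xs=np.nonzero(blk)
for y in range(ys.min(),ys.max()+1,5):
    r=xs[ys==y]
    if len(r):print(y,r.min(),r.max(),end='; ')
for im in(notw,):
    e=cv2.fitEllipse(cv2.convexHull(max(cv2.findContours(im,cv2.RETR_EXTERNAL,cv2.CHAIN_APPROX_NONE)[0],key=cv2.contourArea)));print(e,cast("wrist",[e[0]],.0575,s))
E
python3 w.py w2.png
```

```text
[ 0.45362912 -0.22472986  0.14988842] 28.180394140234554
[251.4237366  189.92222589]
163 246 257; 168 244 258; 173 244 258; 178 243 260; 183 238 264; 188 236 264; 193 235 267; 198 236 261; 203 239 318; 208 244 313; 213 244 313; 218 245 309; 223 245 303; 228 245 305; 233 286 292; 238 281 298; 243 279 293; 248 270 271; 253 265 277; 258 260 261; ((262.19720458984375, 199.94412231445312), (108.2438735961914, 116.78958129882812), 138.70819091796875) [[ 0.46621629 -0.22856854  0.0575    ]]
```

View pics/w2.png

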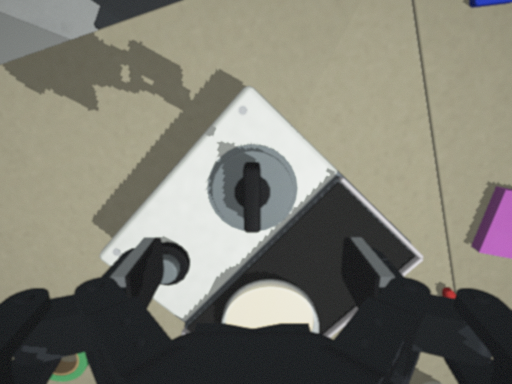

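The bar now spans columns 244-259 and rows 162-232, centred at about (251.5,197). The disc centre is about (252,188) and the hub is about 30 px wide at row 192.

```bash
python3 - <<'E'
from h import *
s=env.get_state()
for p,z in(([251.5,197],.0895),([252,188.5],.0575),([169,265],.072)):print(p,cast("wrist",[p],z,s))
K,Rw,o=cam("wrist",s)
for z in(.0575,.065,.07,.075,.08,.0895):
    p=(np.array([.4536,-.2255,z])-o)@Rw@K.T;print(z,p[:2]/p[2],"px/mm",K[0,0]/p[2]/1000)
E
```

```text
[251.5, 197] [[ 0.45246361 -0.22239981  0.0895    ]]
[252, 188.5] [[ 0.45331874 -0.2236512   0.0575    ]]
[169, 265] [[ 0.41982002 -0.31707431  0.072     ]]
0.0575 [251.28821097 190.44420649] px/mm 1.1399124413703747
0.065 [251.20696467 192.700957  ] px/mm 1.1723115542354452
0.07 [251.15018512 194.27810318] px/mm 1.1949539052557838
0.075 [251.09116906 195.9173721 ] px/mm 1.2184881233597922
0.08 [251.0297817  197.62250795] px/mm 1.2429679622824394
0.0895 [250.90608057 201.05851182] px/mm 1.292297064817689
```

Request:
carry_out --moves '[0.2, 0, 0, 0.02, 0, 0, 0, 0.2, 0, 0, 0.02, 0, 0, 0, 0.2, 0, 0, 0.015, 0, 0, 0, 0.2, 0, 0, 0.009, 0, 0, 0, 0.2, 0, 0, 0, 0, 0, 0]'

```text
clock: 3.95
tcp_pos: [0.4559, -0.227, 0.0878]
orientation: [0.002, 0.97, 0.244, -0.001]
wrist_force: [0.1, 0.5, 0.8]
finger_gap: 0.051
```

Request:
carry_out --moves '[-0.3, 0, 0, 0, 0, 0, 0, -0.5, 0, 0, 0, 0, 0, 0, -0.7, 0, 0, 0, 0, 0, 0, -1, 0, 0, 0, 0, 0, 0, -1, 0, 0, 0, 0, 0, 0]'

```text
clock: 4.58
tcp_pos: [0.4571, -0.2278, 0.0897]
orientation: [0.003, 0.97, 0.244, -0.0]
wrist_force: [0.5, -0.6, -0.0]
finger_gap: -0.0003
```

```bash
cat > st.py <<'E'
from h import *
s=env.get_state();q=s["orientation"];M=R.from_quat(np.r_[q[1:],q[0]]).as_matrix()
print("t %.2f"%s["clock"],"tcp",s["tcp_pos"].round(4),"yaw %.2f"%np.degrees(np.arctan2(M[1,0],M[0,0])),"tilt",M[:2,2].round(3),"F",s["wrist_force"].round(1),"M",s["ft_torque"].round(3),"gap %.4f"%s["finger_gap"],"tau6 %.3f"%s["tau"][5])
E
python3 st.py
```

```text
t 4.58 tcp [ 0.4571 -0.2278  0.0897] yaw 28.28 tilt [ 0.001 -0.006] F [ 0.5 -0.6 -0. ] M [-0.02   0.028  0.022] gap -0.0003 tau6 -0.000
```

```bash
python3 - <<'E'
from h import *
a=env.read_camera("wrist")[...,::-1];b=env.read_camera("scene")[...,::-1];
im=np.hstack([cv2.resize(a,(400,300)),cv2.resize(b[130:310,150:390],(400,300))]);cv2.imwrite("pics/w3.png",im);print(env.get_state()["tcp_pos"])
E
```

```text
[ 0.45709445 -0.22778103  0.08960285]
```

View pics/w3.png

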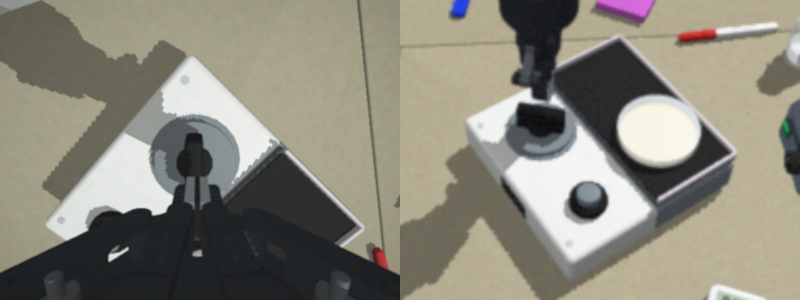

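```bash
python3 - <<'E'
from h import *
s=env.get_state();t=s["tcp_pos"];print(env.tip_reach)
for n in("wrist","scene","top"):
    K,Rw,o=cam(n,s)
    for nm,p in(("tip",t-[0,0,.011]),("tcp",t),("bartop",[.4535,-.225,.0895]),("disc",[.4535,-.225,.0575]),("barend",[.4535+.0127,-.225-.0238,.0895]),("barend2",[.4535-.0127,-.225+.0238,.0895])):
        q=(np.array(p)-o)@Rw@K.T;q=q[:2]/q[2];print(n,nm,q.round(0))
a=env.read_camera("wrist")[...,::-1];b=env.read_camera("scene")[...,::-1];c=env.read_camera("top")[...,::-1]
cv2.imwrite("pics/w4.png",np.hstack([cv2.resize(a[140:300,170:330],(400,400),interpolation=2),cv2.resize(b[160:260,200:300],(400,400),interpolation=2)]))
E
```

```text
0.011
wrist tip [251. 223.]
wrist tcp [250. 230.]
wrist bartop [247. 224.]
wrist disc [248. 206.]
wrist barend [247. 266.]
wrist barend2 [247. 178.]
scene tip [236. 198.]
scene tcp [236. 194.]
scene bartop [233. 195.]
scene disc [234. 205.]
scene barend [248. 197.]
scene barend2 [219. 192.]
top tip [264. 206.]
top tcp [264. 206.]
top bartop [262. 207.]
top disc [262. 208.]
top barend [274. 201.]
top barend2 [251. 214.]
```

View pics/w4.png

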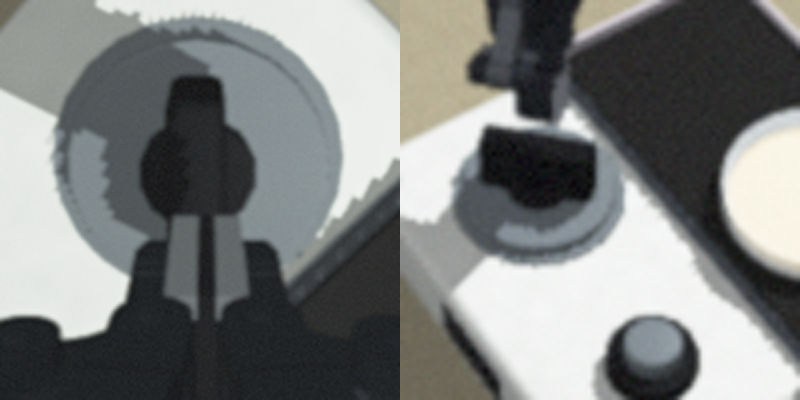

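The jaws shut fully on nothing. In both the wrist and scene views the fingertips end above the bar: the scene shows them at about (237,189) and the bar top at about (233,195). The tips seem to reach roughly 25 mm less than stated. I'll open them, recentre, go lower and test the grip by the gap.

Request:
carry_out --moves '[0, 0, 0, 0, 0, 0, 0, 0, -0.002, -0.004, 0, 0, 0, 0, 0, 0, 0, 0.006, 0, 0, 0, 0, 0, 0, 0.007, 0, 0, 0, 0, 0, 0, 0.007, 0, 0, 0]'

```text
clock: 5.45
tcp_pos: [0.4532, -0.2251, 0.0684]
orientation: [0.003, 0.97, 0.244, 0.0]
wrist_force: [0.0, 0.3, -0.3]
finger_gap: 0.0424
```

```bash
python3 st.py
```

```text
t 5.45 tcp [ 0.4532 -0.2251  0.0684] yaw 28.28 tilt [ 0.001 -0.006] F [ 0.   0.3 -0.3] M [-0.033 -0.046 -0.014] gap 0.0424 tau6 0.000
```

Request:
carry_out --moves '[-0.3, 0, 0, 0, 0, 0, 0, -0.5, 0, 0, 0, 0, 0, 0, -0.7, 0, 0, 0, 0, 0, 0, -1, 0, 0, 0, 0, 0, 0, -1, 0, 0, 0, 0, 0, 0]'

```text
clock: 6.08
tcp_pos: [0.4526, -0.2247, 0.0675]
orientation: [0.002, 0.97, 0.244, -0.001]
wrist_force: [0.0, 0.3, -2.3]
finger_gap: 0.0131
```

```bash
python3 st.py
```

```text
t 6.08 tcp [ 0.4526 -0.2247  0.0675] yaw 28.29 tilt [-0.    -0.005] F [ 0.   0.3 -2.3] M [-0.04  -0.017  0.049] gap 0.0131 tau6 0.022
```

The gap is 13 mm, so the bar is gripped. I'll regrip about 6 mm deeper for more purchase.

Request:
carry_out --moves '[-0.3, 0, 0, 0, 0, 0, 0, -0.3, 0, 0, 0.003, 0, 0, 0, -0.3, 0, 0, 0.003, 0, 0, 0, -0.6, 0, 0, 0, 0, 0, 0, -1, 0, 0, 0, 0, 0, 0]' --squeeze 30

```text
clock: 6.7
tcp_pos: [0.4529, -0.2251, 0.0616]
orientation: [0.003, 0.97, 0.244, -0.0]
wrist_force: [-0.8, -0.5, 3.3]
finger_gap: 0.0131
```

Request:
carry_out --moves '[-1, 0, 0, 0, 0, 0, 0, -1, 0, 0, 0, 0, 0, 0, -1, 0, 0, 0, 0, 0, -1, -1, 0, 0, 0, 0, 0, -1, -1, 0, 0, 0, 0, 0, 0]'

```text
clock: 7.32
tcp_pos: [0.4528, -0.2252, 0.0616]
orientation: [0.003, 0.965, 0.262, -0.001]
wrist_force: [-0.8, 0.1, 0.9]
finger_gap: 0.013
```

```bash
python3 st.py
```

```text
t 7.33 tcp [ 0.4528 -0.2252  0.0616] yaw 30.43 tilt [ 0.    -0.006] F [-0.8  0.1  0.9] M [0.008 0.088 0.056] gap 0.0130 tau6 0.012
```

Request:
carry_out --moves '[-1, 0, 0, 0, 0, 0, -1, -1, 0, 0, 0, 0, 0, -1, -1, 0, 0, 0, 0, 0, -1, -1, 0, 0, 0, 0, 0, -1, -1, 0, 0, 0, 0, 0, 0]'

```text
clock: 7.95
tcp_pos: [0.4526, -0.2253, 0.0616]
orientation: [0.003, 0.954, 0.299, -0.001]
wrist_force: [-0.8, 0.3, -0.2]
finger_gap: 0.0135
```

```bash
python3 st.py
```

```text
t 7.95 tcp [ 0.4526 -0.2253  0.0616] yaw 34.75 tilt [-0.    -0.006] F [-0.8  0.3 -0.2] M [-0.064  0.193  0.223] gap 0.0135 tau6 0.155
```

Request:
carry_out --moves '[-1, 0, 0, 0, 0, 0, -1, -1, 0, 0, 0, 0, 0, -1, -1, 0, 0, 0, 0, 0, -1, -1, 0, 0, 0, 0, 0, -1, -1, 0, 0, 0, 0, 0, 0]'

```text
clock: 8.57
tcp_pos: [0.4525, -0.2254, 0.0616]
orientation: [0.003, 0.943, 0.333, -0.001]
wrist_force: [-1.0, -0.7, -0.0]
finger_gap: 0.0126
```

```bash
python3 st.py
```

```text
t 8.57 tcp [ 0.4525 -0.2254  0.0616] yaw 38.92 tilt [-0.    -0.006] F [-1.  -0.7 -0. ] M [-0.049  0.144 -0.204] gap 0.0126 tau6 -0.262
```

Request:
carry_out --moves '[-1, 0, 0, 0, 0, 0, -1, -1, 0, 0, 0, 0, 0, -1, -1, 0, 0, 0, 0, 0, -1, -1, 0, 0, 0, 0, 0, 0, -1, 0, 0, 0, 0, 0, 0]'

```text
clock: 9.2
tcp_pos: [0.4524, -0.2255, 0.0616]
orientation: [0.003, 0.933, 0.36, -0.001]
wrist_force: [-1.1, -0.2, 1.0]
finger_gap: 0.0128
```

```bash
python3 st.py
```

```text
t 9.20 tcp [ 0.4524 -0.2255  0.0616] yaw 42.15 tilt [-0.    -0.006] F [-1.1 -0.2  1. ] M [-0.105  0.219 -0.146] gap 0.0128 tau6 -0.120
```

Request:
carry_out --moves '[-1, 0, 0, 0, 0, 0, -1, -1, 0, 0, 0, 0, 0, -1, -1, 0, 0, 0, 0, 0, -1, -1, 0, 0, 0, 0, 0, -1, -1, 0, 0, 0, 0, 0, 0]'

```text
clock: 9.82
tcp_pos: [0.4523, -0.2256, 0.0616]
orientation: [0.003, 0.919, 0.394, -0.002]
wrist_force: [-1.6, -0.6, 1.1]
finger_gap: 0.013
```

```bash
python3 st.py
```

```text
t 9.82 tcp [ 0.4523 -0.2256  0.0616] yaw 46.47 tilt [-0.001 -0.006] F [-1.6 -0.6  1.1] M [-0.144  0.248  0.078] gap 0.0130 tau6 -0.012
```

Request:
carry_out --moves '[-1, 0, 0, 0, 0, 0, -1, -1, 0, 0, 0, 0, 0, -1, -1, 0, 0, 0, 0, 0, -1, -1, 0, 0, 0, 0, 0, -1, -1, 0, 0, 0, 0, 0, 0]'

```text
clock: 10.45
tcp_pos: [0.4522, -0.2257, 0.0616]
orientation: [0.003, 0.903, 0.429, -0.002]
wrist_force: [-1.7, -1.3, 0.9]
finger_gap: 0.013
```

```bash
python3 st.py
```

```text
t 10.45 tcp [ 0.4522 -0.2257  0.0616] yaw 50.79 tilt [-0.001 -0.007] F [-1.7 -1.3  0.9] M [-0.261  0.344  0.19 ] gap 0.0130 tau6 0.131
```

Request:
carry_out --moves '[-1, 0, 0, 0, 0, 0, -1, -1, 0, 0, 0, 0, 0, -1, -1, 0, 0, 0, 0, 0, -1, -1, 0, 0, 0, 0, 0, -1, -1, 0, 0, 0, 0, 0, 0]'

```text
clock: 11.08
tcp_pos: [0.452, -0.2259, 0.0616]
orientation: [0.003, 0.887, 0.462, -0.002]
wrist_force: [-1.4, -1.6, 0.3]
finger_gap: 0.0128
```

```bash
python3 st.py
```

```text
t 11.07 tcp [ 0.452  -0.2259  0.0616] yaw 54.97 tilt [-0.001 -0.007] F [-1.4 -1.6  0.3] M [-0.167  0.343 -0.205] gap 0.0128 tau6 -0.243
```

Request:
carry_out --moves '[-1, 0, 0, 0, 0, 0, -1, -1, 0, 0, 0, 0, 0, -1, -1, 0, 0, 0, 0, 0, -1, -1, 0, 0, 0, 0, 0, 0, -1, 0, 0, 0, 0, 0, 0]'

```text
clock: 11.7
tcp_pos: [0.452, -0.226, 0.0616]
orientation: [0.003, 0.874, 0.486, -0.002]
wrist_force: [-1.3, -1.3, 0.6]
finger_gap: 0.0127
```

```bash
python3 st.py
```

```text
t 11.70 tcp [ 0.452  -0.226   0.0616] yaw 58.21 tilt [-0.001 -0.007] F [-1.3 -1.3  0.6] M [-0.24   0.341 -0.11 ] gap 0.0127 tau6 -0.103
```

Not the stop yet, because the torque fell off as it does at an ordinary notch. I'll carry on.

Request:
carry_out --moves '[-1, 0, 0, 0, 0, 0, -1, -1, 0, 0, 0, 0, 0, -1, -1, 0, 0, 0, 0, 0, -1, -1, 0, 0, 0, 0, 0, -1, -1, 0, 0, 0, 0, 0, 0]'

```text
clock: 12.32
tcp_pos: [0.4519, -0.2261, 0.0616]
orientation: [0.003, 0.855, 0.519, -0.003]
wrist_force: [-2.4, -2.5, 1.1]
finger_gap: 0.0131
```

```bash
python3 st.py
```

```text
t 12.32 tcp [ 0.4519 -0.2261  0.0616] yaw 62.52 tilt [-0.002 -0.007] F [-2.4 -2.5  1.1] M [-0.303  0.357  0.017] gap 0.0131 tau6 0.004
```

Request:
carry_out --moves '[-1, 0, 0, 0, 0, 0, -1, -1, 0, 0, 0, 0, 0, -1, -1, 0, 0, 0, 0, 0, -1, -1, 0, 0, 0, 0, 0, -1, -1, 0, 0, 0, 0, 0, 0]'

```text
clock: 12.95
tcp_pos: [0.4518, -0.2263, 0.0616]
orientation: [0.003, 0.835, 0.551, -0.003]
wrist_force: [-2.2, -2.1, 0.7]
finger_gap: 0.0132
```

```bash
python3 st.py
```

```text
t 12.95 tcp [ 0.4518 -0.2263  0.0616] yaw 66.84 tilt [-0.002 -0.008] F [-2.2 -2.1  0.7] M [-0.371  0.453  0.212] gap 0.0132 tau6 0.123
```

Request:
carry_out --moves '[-1, 0, 0, 0, 0, 0, -1, -1, 0, 0, 0, 0, 0, -1, -1, 0, 0, 0, 0, 0, -1, -1, 0, 0, 0, 0, 0, -1, -1, 0, 0, 0, 0, 0, 0]'

```text
clock: 13.58
tcp_pos: [0.4517, -0.2264, 0.0616]
orientation: [0.003, 0.814, 0.581, -0.003]
wrist_force: [-1.7, -2.3, 0.1]
finger_gap: 0.0131
```

```bash
python3 st.py
```

```text
t 13.57 tcp [ 0.4517 -0.2264  0.0616] yaw 71.02 tilt [-0.002 -0.008] F [-1.7 -2.3  0.1] M [-0.326  0.375 -0.213] gap 0.0131 tau6 -0.246
```

Request:
carry_out --moves '[-1, 0, 0, 0, 0, 0, -1, -1, 0, 0, 0, 0, 0, -1, -1, 0, 0, 0, 0, 0, -1, -1, 0, 0, 0, 0, 0, 0, -1, 0, 0, 0, 0, 0, 0]'

```text
clock: 14.2
tcp_pos: [0.4517, -0.2265, 0.0616]
orientation: [0.003, 0.797, 0.604, -0.003]
wrist_force: [-3.2, -2.8, 0.4]
finger_gap: 0.013
```

```bash
python3 st.py
```

```text
t 14.20 tcp [ 0.4517 -0.2265  0.0616] yaw 74.25 tilt [-0.002 -0.008] F [-3.2 -2.8  0.4] M [-0.446  0.397 -0.16 ] gap 0.0130 tau6 -0.106
```

Request:
carry_out --moves '[-1, 0, 0, 0, 0, 0, -1, -1, 0, 0, 0, 0, 0, -1, -1, 0, 0, 0, 0, 0, -1, -1, 0, 0, 0, 0, 0, -1, -1, 0, 0, 0, 0, 0, 0]'

```text
clock: 14.82
tcp_pos: [0.4517, -0.2267, 0.0616]
orientation: [0.003, 0.774, 0.633, -0.003]
wrist_force: [-3.0, -2.6, 2.2]
finger_gap: 0.0128
```

```bash
python3 st.py
```

```text
t 14.82 tcp [ 0.4517 -0.2267  0.0616] yaw 78.57 tilt [-0.002 -0.009] F [-3.  -2.6  2.2] M [-0.472  0.477  0.05 ] gap 0.0128 tau6 0.001
```

Request:
carry_out --moves '[-1, 0, 0, 0, 0, 0, -1, -1, 0, 0, 0, 0, 0, -1, -1, 0, 0, 0, 0, 0, -1, -1, 0, 0, 0, 0, 0, -1, -1, 0, 0, 0, 0, 0, 0]'

```text
clock: 15.45
tcp_pos: [0.4516, -0.2268, 0.0616]
orientation: [0.003, 0.75, 0.662, -0.004]
wrist_force: [-1.2, -3.2, 0.4]
finger_gap: 0.0126
```

```bash
python3 st.py
```

```text
t 15.45 tcp [ 0.4516 -0.2268  0.0616] yaw 82.89 tilt [-0.002 -0.009] F [-1.2 -3.2  0.4] M [-0.496  0.515  0.164] gap 0.0126 tau6 0.124
```

Request:
carry_out --moves '[-1, 0, 0, 0, 0, 0, -1, -1, 0, 0, 0, 0, 0, -1, -1, 0, 0, 0, 0, 0, -1, -1, 0, 0, 0, 0, 0, -1, -1, 0, 0, 0, 0, 0, 0]'

```text
clock: 16.08
tcp_pos: [0.4516, -0.227, 0.0616]
orientation: [0.003, 0.725, 0.688, -0.004]
wrist_force: [-2.5, -3.1, 0.0]
finger_gap: 0.0128
```

```bash
python3 st.py
```

```text
t 16.07 tcp [ 0.4516 -0.227   0.0616] yaw 87.01 tilt [-0.002 -0.009] F [-2.5 -3.1  0. ] M [-0.499  0.453 -0.499] gap 0.0128 tau6 -0.583
```

Request:
carry_out --moves '[-1, 0, 0, 0, 0, 0, -0.8, -1, 0, 0, 0, 0, 0, 0, -1, 0, 0, 0, 0, 0, 0, -1, 0, 0, 0, 0, 0, 0, -1, 0, 0, 0, 0, 0, 0]'

```text
clock: 16.7
tcp_pos: [0.4516, -0.227, 0.0616]
orientation: [0.002, 0.72, 0.693, -0.004]
wrist_force: [-2.6, -2.3, 0.1]
finger_gap: 0.0127
```

```bash
python3 st.py
```

```text
t 16.70 tcp [ 0.4516 -0.227   0.0616] yaw 87.81 tilt [-0.002 -0.009] F [-2.6 -2.3  0.1] M [-0.482  0.418 -0.608] gap 0.0127 tau6 -0.592
```

The stop is confirmed: torque rose from 0.50 to 0.61 Nm for 0.8° more, well under 0.95. On the way down I passed notches at yaws of about 69, 53 and 37°, with the stop at about 84.5°. Now I'll turn clockwise, checking as I go.

Request:
carry_out --moves '[-1, 0, 0, 0, 0, 0, 2.5, -1, 0, 0, 0, 0, 0, 2.5, -1, 0, 0, 0, 0, 0, 2.5, -1, 0, 0, 0, 0, 0, 2.5, -1, 0, 0, 0, 0, 0, 2.5]'

```text
clock: 17.32
tcp_pos: [0.4517, -0.2266, 0.0616]
orientation: [0.003, 0.791, 0.611, -0.004]
wrist_force: [-2.4, -2.3, -0.1]
finger_gap: 0.013
```

```bash
python3 st.py
```

```text
t 17.32 tcp [ 0.4517 -0.2266  0.0616] yaw 75.37 tilt [-0.002 -0.009] F [-2.4 -2.3 -0.1] M [-0.533  0.475  0.06 ] gap 0.0130 tau6 -0.328
```

Request:
carry_out --moves '[-1, 0, 0, 0, 0, 0, 2.5, -1, 0, 0, 0, 0, 0, 2.5, -1, 0, 0, 0, 0, 0, 2.5, -1, 0, 0, 0, 0, 0, 2.5, -1, 0, 0, 0, 0, 0, 2.5]'

```text
clock: 17.95
tcp_pos: [0.4518, -0.2261, 0.0616]
orientation: [0.003, 0.853, 0.522, -0.003]
wrist_force: [-2.6, -3.3, 1.3]
finger_gap: 0.0129
```

```bash
python3 st.py
```

```text
t 17.95 tcp [ 0.4518 -0.2261  0.0616] yaw 62.90 tilt [-0.003 -0.009] F [-2.6 -3.3  1.3] M [-0.514  0.47   0.141] gap 0.0129 tau6 -0.208
```

Request:
carry_out --moves '[-1, 0, 0, 0, 0, 0, 2.5, -1, 0, 0, 0, 0, 0, 2.5, -1, 0, 0, 0, 0, 0, 2.5, -1, 0, 0, 0, 0, 0, 2.5, -1, 0, 0, 0, 0, 0, 2.5]'

```text
clock: 18.58
tcp_pos: [0.4522, -0.2257, 0.0616]
orientation: [0.004, 0.905, 0.426, -0.003]
wrist_force: [-2.7, -2.0, 0.1]
finger_gap: 0.0128
```

```bash
python3 st.py
```

```text
t 18.57 tcp [ 0.4522 -0.2257  0.0616] yaw 50.41 tilt [-0.002 -0.009] F [-2.7 -2.   0.1] M [-0.615  0.465  0.29 ] gap 0.0128 tau6 -0.067
```

Request:
carry_out --moves '[-1, 0, 0, 0, 0, 0, 2.5, -1, 0, 0, 0, 0, 0, 2.5, -1, 0, 0, 0, 0, 0, 2.5, -1, 0, 0, 0, 0, 0, 2, -1, 0, 0, 0, 0, 0, 0]'

```text
clock: 19.2
tcp_pos: [0.4524, -0.2254, 0.0616]
orientation: [0.004, 0.937, 0.35, -0.003]
wrist_force: [-2.9, -3.3, -0.3]
finger_gap: 0.013
```

```bash
python3 st.py
```

```text
t 19.20 tcp [ 0.4524 -0.2254  0.0616] yaw 40.95 tilt [-0.003 -0.01 ] F [-2.9 -3.3 -0.3] M [-0.581  0.446 -0.118] gap 0.0130 tau6 -0.032
```

Request:
carry_out --moves '[-1, 0, 0, 0, 0, 0, 2, -1, 0, 0, 0, 0, 0, 2, -1, 0, 0, 0, 0, 0, 2, -1, 0, 0, 0, 0, 0, 1, -1, 0, 0, 0, 0, 0, 0]'

```text
clock: 19.82
tcp_pos: [0.4526, -0.2252, 0.0616]
orientation: [0.004, 0.957, 0.289, -0.002]
wrist_force: [-2.4, -3.5, 1.5]
finger_gap: 0.0128
```

```bash
python3 st.py
```

```text
t 19.82 tcp [ 0.4526 -0.2252  0.0616] yaw 33.61 tilt [-0.002 -0.01 ] F [-2.4 -3.5  1.5] M [-0.531  0.458  0.187] gap 0.0128 tau6 0.268
```

Request:
carry_out --moves '[-1, 0, 0, 0, 0, 0, 2, -1, 0, 0, 0, 0, 0, 2, -1, 0, 0, 0, 0, 0, 0, -1, 0, 0, 0, 0, 0, 0, -1, 0, 0, 0, 0, 0, 0]'

```text
clock: 20.45
tcp_pos: [0.4528, -0.2252, 0.0616]
orientation: [0.004, 0.967, 0.253, -0.002]
wrist_force: [-1.2, -3.9, 0.5]
finger_gap: 0.0129
```

```bash
python3 st.py
```

```text
t 20.45 tcp [ 0.4528 -0.2252  0.0616] yaw 29.30 tilt [-0.002 -0.01 ] F [-1.2 -3.9  0.5] M [-0.421  0.394  0.012] gap 0.0129 tau6 0.068
```

Request:
carry_out --moves '[-1, 0, 0, 0, 0, 0, 2, -1, 0, 0, 0, 0, 0, 2, -1, 0, 0, 0, 0, 0, 0, -1, 0, 0, 0, 0, 0, 0, -1, 0, 0, 0, 0, 0, 0]'

```text
clock: 21.08
tcp_pos: [0.453, -0.2251, 0.0616]
orientation: [0.004, 0.976, 0.216, -0.002]
wrist_force: [-0.6, -3.0, -0.0]
finger_gap: 0.0128
```

```bash
python3 st.py
```

```text
t 21.07 tcp [ 0.453  -0.2251  0.0616] yaw 24.99 tilt [-0.001 -0.009] F [-0.6 -3.  -0. ] M [-0.496  0.309 -0.013] gap 0.0128 tau6 -0.066
```

Request:
carry_out --moves '[-1, 0, 0, 0, 0, 0, 2, -1, 0, 0, 0, 0, 0, 2, -1, 0, 0, 0, 0, 0, 0, -1, 0, 0, 0, 0, 0, 0, -1, 0, 0, 0, 0, 0, 0]'

```text
clock: 21.7
tcp_pos: [0.4532, -0.225, 0.0616]
orientation: [0.004, 0.984, 0.179, -0.001]
wrist_force: [-0.9, -2.3, -0.7]
finger_gap: 0.013
```

```bash
python3 st.py
```

```text
t 21.70 tcp [ 0.4532 -0.225   0.0616] yaw 20.67 tilt [-0.001 -0.009] F [-0.9 -2.3 -0.7] M [-0.423  0.293 -0.183] gap 0.0130 tau6 -0.166
```

Request:
carry_out --moves '[-1, 0, 0, 0, 0, 0, 2, -1, 0, 0, 0, 0, 0, 1, -1, 0, 0, 0, 0, 0, 0, -1, 0, 0, 0, 0, 0, 0, -1, 0, 0, 0, 0, 0, 0]'

```text
clock: 22.32
tcp_pos: [0.4532, -0.225, 0.0616]
orientation: [0.004, 0.988, 0.153, -0.001]
wrist_force: [-1.4, -1.6, 0.0]
finger_gap: 0.0131
```

```bash
python3 st.py
```

```text
t 22.32 tcp [ 0.4532 -0.225   0.0616] yaw 17.57 tilt [-0.001 -0.009] F [-1.4 -1.6  0. ] M [-0.428  0.259  0.207] gap 0.0131 tau6 0.217
```

Torque changed sign, so the fourth notch is at about 19°. I'll back off 1°, open and rise straight up.

Request:
carry_out --moves '[-1, 0, 0, 0, 0, 0, -1.2, -1, 0, 0, 0, 0, 0, 0, -0.4, 0, 0, 0, 0, 0, 0, 0, 0, 0, 0, 0, 0, 0, 0, 0, 0, 0, 0, 0, 0]'

```text
clock: 22.95
tcp_pos: [0.4537, -0.2238, 0.0616]
orientation: [0.003, 0.986, 0.164, -0.0]
wrist_force: [0.1, -0.3, 0.2]
finger_gap: 0.0426
```

Request:
carry_out --moves '[0, 0, 0, -0.02, 0, 0, 0, 0, 0, 0, -0.04, 0, 0, 0, 0, 0, 0, -0.04, 0, 0, 0, 0, 0, 0, -0.02, 0, 0, 0, -1, 0, 0, 0, 0, 0, 0]'

```text
clock: 23.58
tcp_pos: [0.4535, -0.2217, 0.1843]
orientation: [0.002, 0.986, 0.164, -0.001]
wrist_force: [-0.5, 0.7, 0.1]
finger_gap: 0.0259
```

```bash
python3 st.py; python3 - <<'E'
from h import *
s=env.get_state();b=env.read_camera("wrist")[...,::-1].copy();cv2.imwrite("pics/w5.png",b)
K,Rw,o=cam("wrist",s)
t=env.read_camera("top")[...,::-1]
cv2.imwrite("pics/v5.png",np.hstack([cv2.resize(b,(400,300)),cv2.resize(t[165:265,215:348],(400,300),interpolation=2)]))
E
```

```text
t 23.57 tcp [ 0.4535 -0.2217  0.1843] yaw 18.88 tilt [-0.    -0.004] F [-0.5  0.7  0.1] M [-0.06   0.017  0.059] gap 0.0259 tau6 0.000
```

View pics/v5.png

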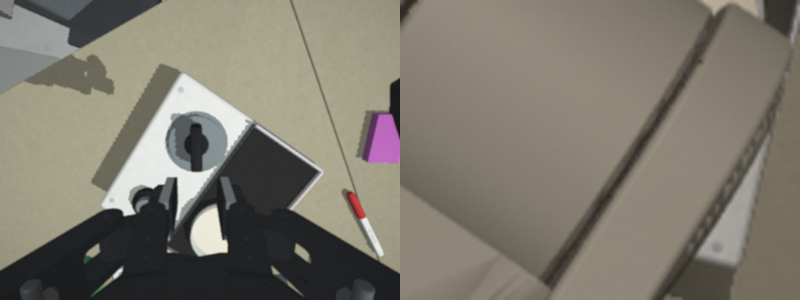

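The wrist view shows the bar vertical in the image at about (251,192), so it stayed aligned with the tool at 18.9° after I let go. It rests in notch 4. Next is the key, at about (0.4175, -0.325).

Request:
carry_out --moves '[-1, -0.017, 0.0215, 0, 0, 0, 0, -1, -0.017, 0.0215, 0, 0, 0, 0, -1, -0.017, 0.0215, 0, 0, 0, 0, -1, -0.017, 0.0215, 0, 0, 0, 0, -1, 0, 0, 0, 0, 0, 0]'

```text
clock: 24.3
tcp_pos: [0.412, -0.3234, 0.1739]
orientation: [-0.005, 0.986, 0.165, -0.005]
wrist_force: [-0.6, -1.2, -0.4]
finger_gap: -0.0002
```

```bash
python3 st.py; python3 - <<'E'
from h import *
s=env.get_state();b=env.read_camera("wrist")[...,::-1].copy();c=env.read_camera("scene")[...,::-1].copy()
p=np.array([.4175,-.325,.072])
for im,n in((b,"wrist"),(c,"scene")):
    K,Rw,o=cam(n,s);q=(p-o)@Rw@K.T;q=q[:2]/q[2];print(n,q);cv2.circle(im,tuple(int(round(v)) for v in q),2,(0,0,255),-1)
cv2.imwrite("pics/v6.png",np.hstack([cv2.resize(b[130:330,140:400],(400,308),interpolation=2),cv2.resize(c[150:300,180:375],(400,308),interpolation=2)]))
E
```

```text
t 24.30 tcp [ 0.412  -0.3234  0.1739] yaw 18.99 tilt [-0.012  0.008] F [-0.6 -1.2 -0.4] M [-0.02  -0.056  0.029] gap -0.0002 tau6 -0.135
wrist [257.43460502 191.50869837]
scene [262.20994612 243.49603664]
```

View pics/v6.png

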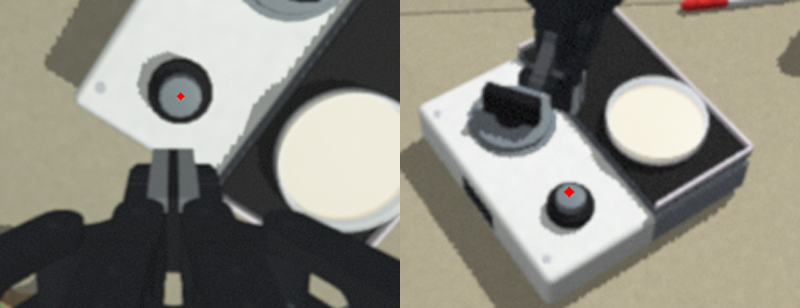

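The dot marking my estimate lands on the key's grey top in both views. I'll go down to just above it.

Request:
carry_out --moves '[-1, 0.003, 0.004, 0.02, 0, 0, 0, -1, 0, 0, 0.03, 0, 0, 0, -1, 0, 0, 0.025, 0, 0, 0, -1, 0, 0, 0.015, 0, 0, 0, -1, 0, 0, 0, 0, 0, 0]'

```text
clock: 25.02
tcp_pos: [0.4166, -0.3183, 0.0806]
orientation: [-0.007, 0.986, 0.169, -0.006]
wrist_force: [-0.0, 0.9, -0.7]
finger_gap: 0.0001
```

```bash
python3 st.py
```

```text
t 25.02 tcp [ 0.4166 -0.3183  0.0806] yaw 19.43 tilt [-0.013  0.011] F [-0.   0.9 -0.7] M [ 0.045 -0.017  0.032] gap 0.0001 tau6 -0.001
```

Request:
carry_out --moves '[-1, -0.002, 0.004, 0, -0.8, 0.5, 0, -1, -0.001, 0.004, 0, 0, 0, 0, -1, 0, 0, 0.004, 0, 0, 0, -1, 0, 0, 0.004, 0, 0, 0, -1, 0, 0, 0, 0, 0, 0]'

```text
clock: 25.65
tcp_pos: [0.418, -0.329, 0.075]
orientation: [0.002, 0.986, 0.169, 0.002]
wrist_force: [-0.9, -0.2, 0.6]
finger_gap: 0.0001
```

```bash
python3 st.py
```

```text
t 25.65 tcp [ 0.418 -0.329  0.075] yaw 19.43 tilt [ 0.004 -0.004] F [-0.9 -0.2  0.6] M [ 0.06  -0.036 -0.016] gap 0.0001 tau6 -0.000
```

Request:
carry_out --moves '[-1, 0, -0.003, 0, 0, 0, 0, -1, 0, 0, 0.004, 0, 0, 0, -1, 0, 0, 0.004, 0, 0, 0, -1, 0, 0, 0.003, 0, 0, 0, -1, 0, 0, 0, 0, 0, 0]'

```text
clock: 26.28
tcp_pos: [0.4169, -0.3257, 0.063]
orientation: [0.002, 0.986, 0.169, 0.002]
wrist_force: [0.8, 0.7, -0.4]
finger_gap: -0.0001
```

```bash
python3 st.py
```

```text
t 26.27 tcp [ 0.4169 -0.3257  0.063 ] yaw 19.44 tilt [ 0.004 -0.003] F [ 0.8  0.7 -0.4] M [-0.042 -0.028  0.002] gap -0.0001 tau6 -0.000
```

Request:
carry_out --moves '[-1, 0, 0, 0.002, 0, 0, 0, -1, 0, 0, 0.002, 0, 0, 0, -1, 0, 0, 0.002, 0, 0, 0, -1, 0, 0, 0, 0, 0, 0, -1, 0, 0, 0, 0, 0, 0]'

```text
clock: 26.9
tcp_pos: [0.4171, -0.3259, 0.0567]
orientation: [0.002, 0.986, 0.169, 0.002]
wrist_force: [-0.4, 0.5, 0.3]
finger_gap: 0.0001
```

```bash
python3 st.py
```

```text
t 26.90 tcp [ 0.4171 -0.3259  0.0567] yaw 19.44 tilt [ 0.004 -0.003] F [-0.4  0.5  0.3] M [-0.     0.018  0.009] gap 0.0001 tau6 -0.000
```

Request:
carry_out --moves '[-1, 0, 0, 0.002, 0, 0, 0, -1, 0, 0, 0.002, 0, 0, 0, -1, 0, 0, 0, 0, 0, 0, -1, 0, 0, 0, 0, 0, 0, -1, 0, 0, 0, 0, 0, 0]'

```text
clock: 27.52
tcp_pos: [0.4172, -0.3261, 0.0529]
orientation: [0.002, 0.986, 0.169, 0.002]
wrist_force: [-0.2, 0.9, -0.2]
finger_gap: 0.0001
```

```bash
python3 st.py
```

```text
t 27.52 tcp [ 0.4172 -0.3261  0.0529] yaw 19.44 tilt [ 0.004 -0.004] F [-0.2  0.9 -0.2] M [ 0.026  0.032 -0.012] gap 0.0001 tau6 0.001
```

Request:
carry_out --moves '[-1, 0, 0, 0.002, 0, 0, 0, -1, 0, 0, 0.002, 0, 0, 0, -1, 0, 0, 0, 0, 0, 0, -1, 0, 0, 0, 0, 0, 0, -1, 0, 0, 0, 0, 0, 0]'

```text
clock: 28.15
tcp_pos: [0.4173, -0.3261, 0.0493]
orientation: [0.003, 0.986, 0.169, 0.002]
wrist_force: [0.1, 0.3, 4.1]
finger_gap: 0.0002
```

```bash
python3 st.py; python3 - <<'E'
from h import *
s=env.get_state();b=env.read_camera("wrist")[...,::-1].copy();c=env.read_camera("scene")[...,::-1].copy()
cv2.imwrite("pics/v7.png",np.hstack([cv2.resize(b[150:280,170:340],(400,306),interpolation=2),cv2.resize(c[190:290,205:335],(400,306),interpolation=2)]))
E
```

```text
t 28.15 tcp [ 0.4173 -0.3261  0.0493] yaw 19.44 tilt [ 0.005 -0.004] F [0.1 0.3 4.1] M [ 0.199  0.169 -0.002] gap 0.0002 tau6 -0.001
```

View pics/v7.png

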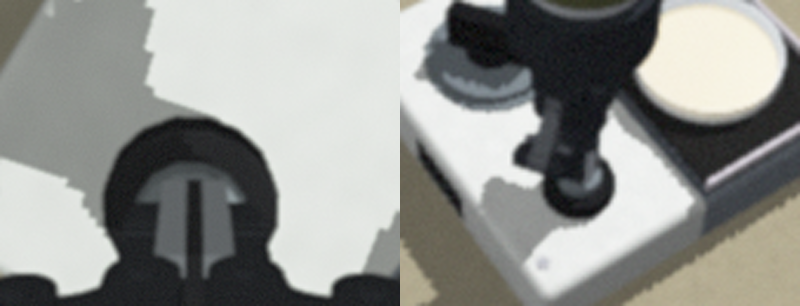

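The fingertips are centred on the key top and pressing it with about 4 N. I'll press further, to the bottom.

Request:
carry_out --moves '[-1, 0, 0, 0.0015, 0, 0, 0, -1, 0, 0, 0.0015, 0, 0, 0, -1, 0, 0, 0, 0, 0, 0, -1, 0, 0, 0, 0, 0, 0, -1, 0, 0, 0, 0, 0, 0]'

```text
clock: 28.88
tcp_pos: [0.4172, -0.3261, 0.0471]
orientation: [0.003, 0.986, 0.169, 0.002]
wrist_force: [-0.5, 1.1, 3.5]
finger_gap: 0.0003
```

```bash
python3 st.py
```

```text
t 28.88 tcp [ 0.4172 -0.3261  0.0471] yaw 19.44 tilt [ 0.005 -0.005] F [-0.5  1.1  3.5] M [ 0.258  0.229 -0.041] gap 0.0003 tau6 -0.001
```

Request:
carry_out --moves '[-1, 0, 0, 0.0015, 0, 0, 0, -1, 0, 0, 0.0015, 0, 0, 0, -1, 0, 0, 0, 0, 0, 0, -1, 0, 0, 0, 0, 0, 0, -1, 0, 0, 0, 0, 0, 0]'

```text
clock: 29.5
tcp_pos: [0.4173, -0.3261, 0.0473]
orientation: [0.004, 0.986, 0.169, 0.002]
wrist_force: [-2.3, 1.2, 4.8]
finger_gap: -0.0002
```

```bash
python3 st.py
```

```text
t 29.50 tcp [ 0.4173 -0.3261  0.0473] yaw 19.46 tilt [ 0.006 -0.006] F [-2.3  1.2  4.8] M [ 0.214  0.254 -0.001] gap -0.0002 tau6 -0.001
```

Request:
carry_out --moves '[-1, 0, 0, 0, 0, 0, 0, -1, 0, 0, 0.003, 0, 0, 0, -1, 0, 0, 0.003, 0, 0, 0, -1, 0, 0, 0.004, 0, 0, 0, -1, 0, 0, 0.004, 0, 0, 0]'

```text
clock: 30.12
tcp_pos: [0.4176, -0.3264, 0.0464]
orientation: [0.006, 0.986, 0.169, 0.004]
wrist_force: [-11.0, 9.2, 38.3]
finger_gap: -0.0002
```

```bash
python3 st.py
```

```text
t 30.12 tcp [ 0.4176 -0.3264  0.0464] yaw 19.50 tilt [ 0.009 -0.011] F [-11.    9.2  38.3] M [ 1.978  2.173 -0.041] gap -0.0002 tau6 -0.011
```

The key has bottomed: the force rose to 38 N with almost no further travel. I'll release it straight up.

Request:
carry_out --moves '[-1, 0, 0, -0.006, 0, 0, 0, -1, 0, 0, -0.015, 0, 0, 0, -1, 0, 0, -0.03, 0, 0, 0, -1, 0, 0, -0.04, 0, 0, 0, -1, 0, 0, -0.04, 0, 0, 0]'

```text
clock: 30.75
tcp_pos: [0.4149, -0.3233, 0.1783]
orientation: [0.004, 0.986, 0.169, 0.002]
wrist_force: [-0.4, -0.5, 0.2]
finger_gap: 0.0002
```

Request:
carry_out --moves '[-1, 0, 0.03, -0.03, 0, 0, 0, -1, 0, 0, 0, 0, 0, 0, -1, 0, 0, 0, 0, 0, 0, -1, 0, 0, 0, 0, 0, 0, -1, 0, 0, 0, 0, 0, 0]'

```text
clock: 31.38
tcp_pos: [0.4251, -0.3511, 0.2099]
orientation: [0.003, 0.985, 0.17, 0.002]
wrist_force: [0.8, 0.3, 0.3]
finger_gap: -0.0001
```

```bash
python3 st.py; python3 - <<'E'
from h import *
s=env.get_state();b=env.read_camera("wrist")[...,::-1].copy();c=env.read_camera("scene")[...,::-1].copy()
cv2.imwrite("pics/v8.png",np.hstack([cv2.resize(b,(400,300)),cv2.resize(c[150:300,180:375],(400,300),interpolation=2)]))
E
```

```text
t 31.38 tcp [ 0.4251 -0.3511  0.2099] yaw 19.54 tilt [ 0.005 -0.006] F [0.8 0.3 0.3] M [ 0.    -0.031  0.015] gap -0.0001 tau6 -0.000
```

View pics/v8.png

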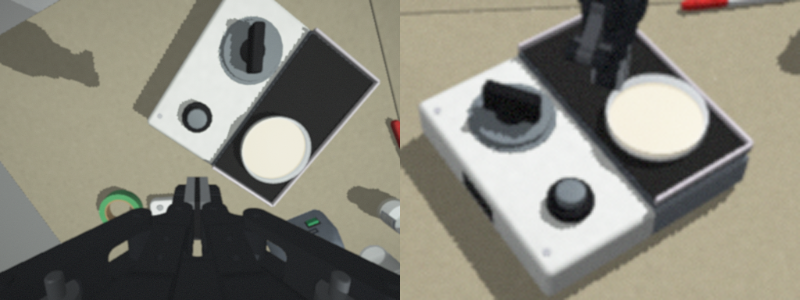

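The key is up and the dish hasn't moved. I'll compare the dial with the picture taken before the press, then hand in.

```bash
python3 - <<'E'
from h import *
a,b=(cv2.resize(cv2.imread(f"pics/{n}.png")[:,400:],(400,300)) for n in("v6","v8"))
A=(a.max(2)<40)[75:125,75:112];B=(b.max(2)<40)[75:125,75:112]
print("dark dial px",A.sum(),B.sum(),"differing",(A^B).sum())
s=env.get_state();w=cv2.imread("pics/v8.png")[:,:400]
p=cast("wrist",np.array([[250,72],[262,22]])*1.28,.0895,s);d=p[1]-p[0];print(p,np.degrees(np.arctan2(d[1],d[0]))-90)
E
```

```text
dark dial px 823 834 differing 17
[[ 0.45619488 -0.25364504  0.0895    ]
 [ 0.44825886 -0.20182255  0.0895    ]] 8.706553116227084
```

```bash
python3 - <<'E'
from h import *
g=cv2.imread("pics/w5.png").max(2)
for y in range(154,226,5):
    r=np.nonzero(g[y,225:280]<45)[0]
    if len(r):print(y,r.min()+225,r.max()+225,end="; ")
g=env.read_camera("wrist").max(2);print()
for y in range(20,110,6):
    r=np.nonzero(g[y,285:360]<35)[0]
    if len(r):print(y,r.min()+285,r.max()+285,end="; ")
E
```

```text
159 246 254; 164 244 256; 169 244 256; 174 241 260; 179 238 260; 184 237 264; 189 237 264; 194 240 261; 199 245 254; 204 245 256; 209 245 250; 214 246 256; 
32 323 325; 38 319 324; 44 318 323; 50 317 323; 56 314 323; 62 308 323; 68 308 323; 74 310 322; 80 316 322; 86 316 322; 92 317 324;
```

```bash
python3 -c "
from workcell import env
print(env.hand_in())"
```

```text
the job is handed in; nothing more can be done
None
```

I set the dial to the fourth notch from the stop, then pressed the start key to the bottom and released it. The job was handed in at about 31.5 s with the robot touching nothing; no verdict was reported.

**Dial to the stop:** I gripped the bar and turned it anticlockwise until the torque passed any notch's. It read 0.50 Nm, then 0.61 Nm for 0.8° more, well under the 0.95 Nm limit.

**Four clicks clockwise:** With the stop at about 84.5° tool yaw, the torque changed sign at notches near 69°, 53°, 37° and 19°. I let go at 18.9°, and a close wrist picture showed the bar within about 2° of that.

**Start key:** It bottomed, with the TCP about 6 mm below first contact. My last push peaked at 38 N on the fingertips, much harder than the 5 N needed. The last pictures show the key back up and the dish apparently where it was.

**What disagreed:**
- **Fingertips:** They appeared to end well behind the TCP rather than 11 mm ahead of it, so the first grasp shut on nothing above the bar. I regripped lower and checked by the gap.
- **Bar angle:** A rough reading from the last, oblique wrist view gave about 9° instead of 19°. I put that down to the bar's side face being in view. The scene pictures from before and after the key press match around the dial: 17 of about 830 dark pixels differ.
- **Start position:** The dial seemed to start between two notches.

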